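# Set the filter turntable and hold a reference cell in the light path

### The arm

A 7-joint arm with a two-finger parallel gripper is mounted at the origin on the work surface. World frame = base frame: x ahead of the robot, y to its left, z up, the work surface at z = 0. Lengths are in m, angles in rad, forces in N, time in s.
With the tool pointing down it reaches from about 0.425 to 0.925 m from the base axis. Payload 6.8 kg.
Tool frame: the origin (TCP) lies at the very end of the fingers, on their centre line; the grasp point (between the pads) lies 19 mm behind it (r.grip_depth is the distance from the TCP to the grasp point, in m); z points along the fingers, y is the direction in which the jaws open and shut (so a half turn about z gives the same grasp; the last joint's range is limited). The gripper opens to 85 mm and grips with 20 to 120 N. Pads are 22 mm wide; open, the fingers measure 114 mm over their backs; the gripper's body (76 mm by 85 mm) begins 54 mm behind the grasp point. The pads swing forward as they close: fully open they stand 13 mm farther back than shut.
Start: joints at [-1.389, 0.477, 0.022, 1.555, -0.011, 1.109, -0.083], TCP at [0.193, 0.647, 0.231] pointing down, gripper open.
Joint ranges: [-2.96, 2.96], [-0.34, 2.1], [-1.41, 1.46], [0.24, 2.44], [-1.37, 4.51], [0.17, 1.92], [-2.96, 2.96]. Speed limits (rad/s): [2.39, 2.39, 3.14, 3.14, 3.14, 3.14, 3.14].

### API

Orientations are given as a rotation vector (axis times angle).
In Python, from bench import status, eyes, workorder, spotter, r gives the robot as it stands.
- The arm moves only by the tool drive_tool, never from a script. Its argument "commands" is a list of rows, each an object of numbers: "rx", "ry", "rz": the turn, a rotation vector about the world's x, y, z normalised to -1 to 1, where 1 is 8 degrees; "tx", "ty", "tz": the shift along the world's x, y, z normalised to -1 to 1, where 1 is 20 mm; "grip": the closure, from -1 (fully open) to 1 (shut). A call has 1 to 10 rows; each row shifts and turns the commanded pose from where the row before left it; what a row does not reach is not made up. A row lasts 1/8 s, in which the tool goes at most 62.5 mm and 10.7 degrees, less where a joint would pass 70% of its speed; a pose out of reach is approached as far as the arm can. A call with a number of a shift or a turn outside -1 to 1 is refused whole. A call with a gripper value outside its range is refused whole. The fingers move at their own pace and stop on an object; "grip_force" is the grip in N (left out, the last holds). Time passes only in rows, so rows that do not move let the fingers close. It gives the time, the measured TCP pose, the force and the opening at its end, in the units of the state.
- status.get_obs(): the state, without advancing time (a new reading comes with each control period).
- eyes.grab_frame(name): name is "scene" or "top" or "wrist"; returns a dict with "frame" (384x512x3 uint8, blue, green, red), "range_z" (384x512 float32, m along the optical axis (not along the pixel's ray), 0 where there is no reading), "fx", "fy", "cx", "cy" (pixels), "T" (4x4, takes a point from camera to world coordinates); the wrist camera has in their place "T_tool_cam" (4x4, takes a point from camera to tool coordinates, whose origin is the TCP and whose axes are the flange's). Camera axes: x right, y down, z forward; pixel columns grow to the right and rows downward; lengths in m; the calibration is good to about 2 mm. A picture is of the moment at which its call begins: read the wrist's pose just before it.
- workorder.hand_in(): hands the job in, once; it reports no verdict.
Trained networks look in the newest picture that a camera, given by its name, has taken for a name from the list of things; names that differ only in an ending like _2 or _b are one class to them, and where a whole thing is asked for, a point or a joint stands for the part that bears it (a point fixed in the world has none). Each returns a list of dicts, best first, with "confidence" (0 to 1); they miss things now and then, are a little off and sometimes report something else, mostly with a low value. They report only what shows in the picture. A call takes as long as a camera call. They do not tell look-alikes from the thing itself.
- spotter.boxes_of(camera, target): "position" ([column, row] as shares, 0 to 1, of the picture: columns of its width, rows of its height, amid what is visible of it).
- spotter.masks_of(camera, target): "mask" (384x512 bool, what is visible of it) and "position" ([column, row] as shares, 0 to 1, of the picture: columns of its width, rows of its height, amid what is visible of it).
The state is a dict: "clock": time; "joints": joint angles; "qvel": joint speeds; "tau": joint torques, N m; "tcp_pos": TCP position; "orientation": TCP orientation; "contact_force": force on the tool from outside, world axes, zero at the start; "moment": the same for the moment, N m; "grip_width": finger opening in m.
Only numpy, scipy, OpenCV 4.12 (cv2) and the standard library are available. Lean on these libraries where they do the work, as an engineer would, in place of code of your own. Each camera call takes 0.05 s, during which the arm holds its last target.

### The job

On the photometer bench, first turn the filter turntable by its red knob about a quarter turn anticlockwise (seen from above) until it is fully home against its index stop, with the blue filter square in front of the lamp. Then take the amber reference cell out of its holder, fingers on its two white frosted faces only and never on the amber glass, and hold it upright in the light path over the red cross, its middle level with the lamp and detector lenses and its clear amber faces looking along the beam. Finish while still holding it there in the air, and leave the green cell, jar and brass weight where they are.

Things in the scene. Friction and masses are not known exactly. Their poses are not given: they have to be found in the camera images.
- bench: Photometer bench, fixed: aluminium plate 120 x 430 x 15 mm, origin on the table. The light path runs along its y at x = 0, 85 mm above the table. On it, by bench y in mm: grey lamp 177 to 247 (80 wide, top at 128), turntable axis 90, dark aperture plate -10 (40 wide, 6 thick, top at 107), red cross -60, white detector -172 to -112 (64 wide, top at 115).
- turntable (a joint): Angle of the filter turntable, a steel disc 100 mm across on a vertical axis; grows anticlockwise seen from above. It starts between -0.25 and 0.5 (filter out of the light) and ends at a hard index stop at 1.57 rad, where a red lug on its rim meets a pin and the filter stands square across the light. Friction holds it where it is left: 0.06 N m, about 2 N at the knob. Other stop at -0.3.
- filter (a point): Centre of the upright blue filter in its black frame on the turntable: 44 mm wide, 6 mm thick, top 106 mm above the table, 36 mm from the axis. It stands toward the bench's +x at joint 0 and toward the lamp (+y), square across the light, at 1.57.
- turn_axis (a point): Point on the turntable's vertical axis, on the top of the disc (25 mm above the table). Its axes are the bench's: y along the light path towards the lamp.
- turn_knob (a point): Centre of the turntable's red upright knob, 16 mm diameter, 22 mm tall, on a 10 mm steel post 38 mm from the axis; this point is 84.5 mm and the knob's top 95.5 mm above the table. At joint 0 it lies toward the bench's (-x, +y) at 45 degrees, at 1.57 toward (-x, -y). It does not spin on its post. Pinch it from above or push it.
- sample_point (a point): Where the middle of the cell must be held: the point on the light path over the red cross, 85 mm above the table and 70 mm above the base plate, half-way (about 50 mm) between the aperture plate and the detector. Its axes are the bench's: y is along the light path, z up.
- amber_cell_center (a point): Centre (half-way up) of the amber cell, a loose glass cuvette of about 50 g: 24 mm long (x), 14 mm wide (y), 60 mm tall (z). White frosted faces look to its +y and -y: grip these. Clear amber faces look to +x and -x: do not touch. From above: amber between two white strips. It stands in a 6 mm deep pocket (1 mm play) of a black holder whose top is 24 mm below this point.
- green_cell_center (a point): Centre of the green reference cell, the same size and make but with green glass, in the other holder. Leave it.
- holder_a: Black holder block under the amber cell, fixed, 56 x 50 x 10 mm, origin under its centre, axes as the cell's.
- holder_b: The same kind of holder under the green cell, fixed.
- jar: Closed amber-glass jar with a blue cap, 48 mm across, 70 mm tall; origin under its centre. Bystander.
- weight: Brass calibration weight with a small head, 32 mm across, 47 mm tall; origin under its centre. Bystander.
Not all that is in view belongs to the job. What is shaped like the holder_b but pink is not meant.

How it is judged:
By the outcome, as a careful person would: the job done as asked, in the order asked, and still so for the second after the job is handed in, while the arm keeps its last pose, push and grip.
It also fails if it takes over 51 s, if anything falls off the work surface, if the arm or the gripper's body presses on something with over 40 N, if the wrist force passes 120 N, or if a joint passes its speed limit or range.

## Working session

There is one attempt and no reset: what is moved stays moved. The work goes in short steps, Python scripts to look and compute and a tool call to move; the robot and the scene stay as the last step left them, time stands still between calls to the robot, and variables do not carry over. Pictures are saved under pics/ and viewed, and the job is handed in when it is done.

Besides the shell and the picture viewer there is one more tool, called as name(argument=value, ...) on one line, values as JSON. drive_tool: Moves the arm, as the interface text tells. Scaled input: -1 to 1 covers 20 mm each way for a shift and 8 degrees each way for a turn. Its arguments: {"type":"object","properties":{"commands":{"type":"array","items":{"type":"object","properties":{"rx":{"type":"number"},"ry":{"type":"number"},"rz":{"type":"number"},"tx":{"type":"number"},"ty":{"type":"number"},"tz":{"type":"number"},"grip":{"type":"number"}}}},"grip_force":{"type":"number"}},"required":["commands"]}

```bash
ls; mkdir -p pics
python3 - <<'E'
from bench import status, eyes, workorder, spotter, r
import cv2,numpy as np
s=status.get_obs();print({k:np.round(v,3) for k,v in s.items()})
for n in ("scene","top"):
    f=eyes.grab_frame(n);cv2.imwrite(f"pics/{n}0.png",f["frame"]);np.savez(f"{n}0.npz",**f)
    print(n,f["fx"],f["cx"],f["cy"],np.round(f["T"],3))
E
```

```text
pics
{'clock': np.float64(0.0), 'joints': array([-1.389,  0.478,  0.022,  1.556, -0.011,  1.109, -0.083]), 'qvel': array([ 0.001,  0.002, -0.001, -0.   , -0.001,  0.001,  0.   ]), 'tau': array([-0.0000e+00, -5.9647e+01,  1.6080e+00, -2.8119e+01,  1.3000e-02,
        1.0000e-02, -0.0000e+00]), 'tcp_pos': array([0.193, 0.646, 0.23 ]), 'orientation': array([-4.540e-01, -3.109e+00,  3.000e-03]), 'contact_force': array([ 0.149, -0.23 , -0.05 ]), 'moment': array([ 0.003,  0.015, -0.019]), 'grip_width': np.float64(0.085)}
scene 432.5889935254308 259.8613455860584 193.59898207725425 [[-0.015  0.63  -0.777  1.287]
 [ 1.     0.003 -0.017 -0.033]
 [-0.008 -0.777 -0.63   0.716]
 [ 0.     0.     0.     1.   ]]
top 415.72801728884724 257.5602644000253 191.23441884370902 [[-0.004 -0.99   0.141  0.375]
 [-1.    -0.    -0.028 -0.022]
 [ 0.028 -0.141 -0.99   1.267]
 [ 0.     0.     0.     1.   ]]
```

View pics/scene0.png

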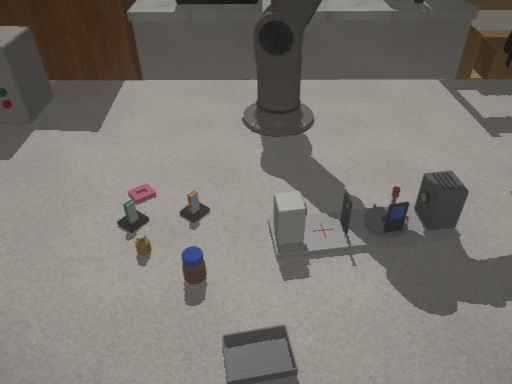

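View pics/top0.png

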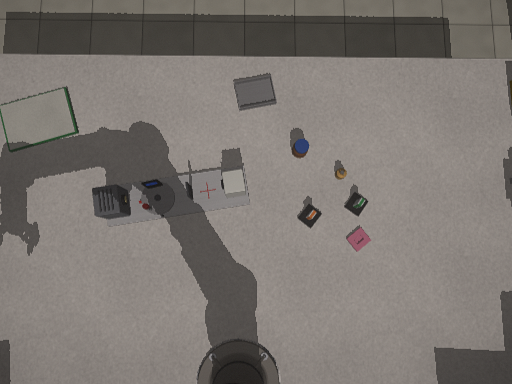

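```bash
cat > h.py <<'E'
import numpy as np,cv2
def pts(f):
    z=f["range_z"];v,u=np.mgrid[:z.shape[0],:z.shape[1]]
    P=np.stack([(u-f["cx"])/f["fx"]*z,(v-f["cy"])/f["fy"]*z,z],-1)
    T=f["T"];return P@T[:3,:3].T+T[:3,3]
def proj(f,p):
    T=np.linalg.inv(f["T"]);q=T[:3,:3]@np.asarray(p)+T[:3,3]
    return q[0]/q[2]*f["fx"]+f["cx"],q[1]/q[2]*f["fy"]+f["cy"]
E
python3 - <<'E'
import numpy as np,cv2
a=cv2.imread("pics/top0.png");b=cv2.imread("pics/scene0.png")
cv2.imwrite("pics/c1.png",cv2.resize(a[150:230,85:255],None,fx=4.5,fy=4.5,interpolation=cv2.INTER_CUBIC))
cv2.imwrite("pics/c2.png",cv2.resize(a[130:255,285:385],None,fx=4.5,fy=4.5,interpolation=cv2.INTER_CUBIC))
cv2.imwrite("pics/c3.png",cv2.resize(b[165:265,255:470],None,fx=3.7,fy=3.7,interpolation=cv2.INTER_CUBIC))
cv2.imwrite("pics/c4.png",cv2.resize(b[170:290,110:230],None,fx=4.5,fy=4.5,interpolation=cv2.INTER_CUBIC))
E
```

```text
(no output)
```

View pics/c1.png

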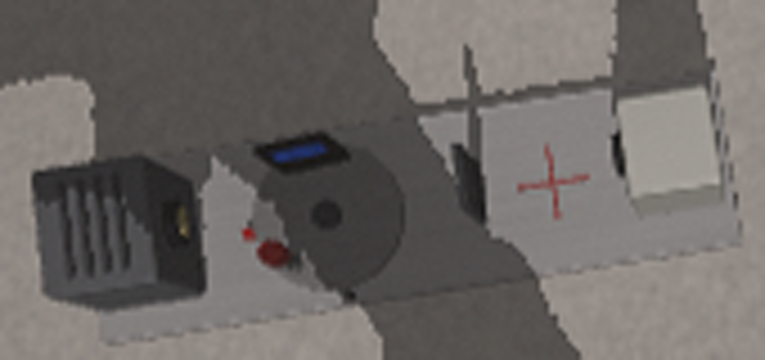

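View pics/c2.png

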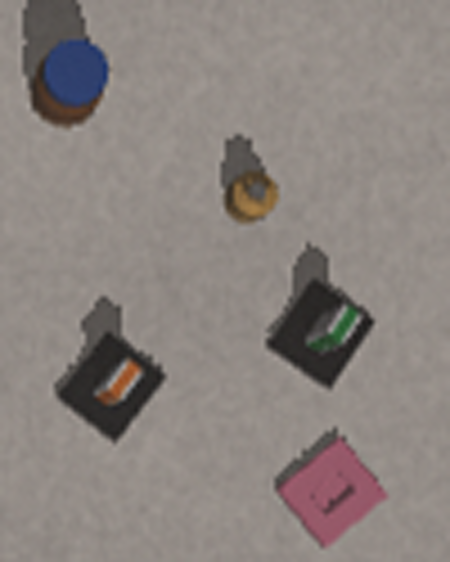

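View pics/c3.png

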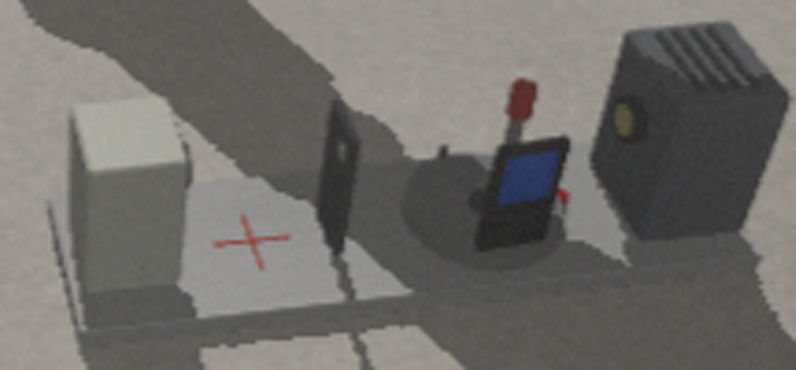

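View pics/c4.png

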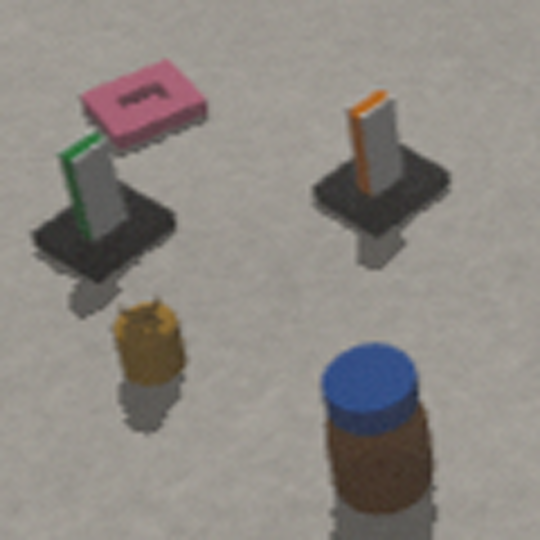

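Run:
```python
import numpy as np,cv2
from h import *
F={n:dict(np.load(n+"0.npz")) for n in ("top","scene")}
from scipy.spatial import cKDTree
for n,f in F.items():
    P=pts(f);z=P[...,2];ok=f["range_z"]>0
    reg=ok&(P[...,0]>.3)&(P[...,0]<.75)
    g=reg&(abs(z)<.005);print(n,"table z med",np.median(z[g]),"std",z[g].std())
    # plate
    m=reg&(P[...,1]>-.1)&(P[...,1]<.5)&(z>.009)&(z<.021)
    m=m.astype(np.uint8);k,l,st,_=cv2.connectedComponentsWithStats(m)
    xy=P[...,:2][(l>0)&(st[l,4]>100)]
    print("plate",cv2.minAreaRect((xy*1000).astype(np.float32)),len(xy),np.median(z[(l>0)]))
    for nm,lo,hi in(("lamp",.122,.134),("det",.109,.121)):
        m=reg&(P[...,1]>-.1)&(P[...,1]<.5)&(z>lo)&(z<hi)
        k,l,st,_=cv2.connectedComponentsWithStats(m.astype(np.uint8))
        i=1+np.argmax(st[1:,4]); mm=l==i
        print(nm,cv2.minAreaRect((P[mm][:,:2]*1000).astype(np.float32)),mm.sum(),np.median(z[mm]))
    hsv=cv2.cvtColor(f["frame"],cv2.COLOR_BGR2HSV)
    h,s,v=hsv[...,0],hsv[...,1],hsv[...,2]
    red=((h<6)|(h>174))&(s>120)&reg
    for nm,m in(("red",red),("orange",(h>6)&(h<16)&(s>150)&reg),("green",(h>50)&(h<85)&(s>90)&reg),("blue",(h>105)&(h<130)&(s>120)&reg)):
        k,l,st,c=cv2.connectedComponentsWithStats(m.astype(np.uint8))
        for i in range(1,k):
            if st[i,4]>=6: q=P[l==i];print(nm,st[i,4],np.round(c[i],1),np.round(q.mean(0)*1000,1),"zmin/max",np.round(q[:,2].min()*1000),np.round(q[:,2].max()*1000))
```

```text
top table z med -0.0002591753057326063 std 0.0022137413767537935
plate ((541.1481323242188, 188.32113647460938), (120.87960052490234, 428.66497802734375), 9.021767616271973) 3230 0.014697823362391116
lamp ((513.31982421875, 362.7444152832031), (79.18891906738281, 69.36412048339844), 9.209558486938477) 665 0.1254360141998787
det ((568.2947387695312, 13.865385055541992), (64.28181457519531, 59.337371826171875), 8.96607494354248) 474 0.11460885586972702
red 27 [145.3 205.8] [500.6 261.5  92.9] zmin/max 84.0 98.0
orange 20 [311.4 214.6] [ 478.1 -213.8   56.1] zmin/max 11.0 67.0
green 66 [ 55.6 137.5] [719.9 560.8  12.5] zmin/max -1.0 19.0
green 23 [359.7 202.8] [ 512.7 -357.3   57.6] zmin/max 15.0 68.0
blue 152 [301.4 145.5] [ 682.5 -186.4   69.7] zmin/max 64.0 76.0
blue 28 [150.9 183.4] [566.1 250.3  82.9] zmin/max 61.0 104.0
scene table z med 0.0014769816327006025 std 0.0013389517287286789
plate ((543.6482543945312, 188.32241821289062), (124.53868865966797, 430.1436462402344), 9.118061065673828) 4010 0.01664075721701541
lamp ((516.739990234375, 362.428955078125), (81.24280548095703, 71.33963775634766), 9.687765121459961) 736 0.12727894494118103
det ((571.6849365234375, 13.424358367919922), (67.48127746582031, 59.63840103149414), 9.46825885772705) 581 0.11619823754972414
red 41 [395.9 191.8] [507.5 262.5  89.7] zmin/max 78.0 99.0
orange 15 [190.9 193. ] [ 482.9 -216.5   64.6] zmin/max 62.0 67.0
green 18 [127.4 202.4] [ 519.3 -360.3   65.1] zmin/max 62.0 67.0
blue 152 [397.2 212.6] [570.5 252.3  81.9] zmin/max 64.0 99.0
blue 240 [191.5 254. ] [ 686.9 -186.2   71.1] zmin/max 67.0 74.0
```

Candidates for the "amber cell" in top view: the orange-topped cell at (311,215), the green cell (360,203), the amber-glass jar with blue cap (301,147), the brass weight (341,173), the pink empty holder (359,239). I choose the orange strip between white strips at (311,215), confirmed in the close crops. The knob is the dark red disc at (145,206), and the small red spot left of it is the lug.

drive_tool(commands=[{"tx": 0.77, "ty": -0.96, "rz": -0.19, "grip": 0}, {"tx": 0.77, "ty": -0.96, "rz": -0.19, "grip": 0}, {"tx": 0.77, "ty": -0.96, "rz": -0.19, "grip": 0}, {"tx": 0.77, "ty": -0.96, "rz": -0.19, "grip": 0}, {"tx": 0.77, "ty": -0.96, "rz": -0.19, "grip": 0}, {"tx": 0.77, "ty": -0.96, "rz": -0.19, "grip": 0}, {"tx": 0.77, "ty": -0.96, "rz": -0.19, "grip": 0}, {"tx": 0.77, "ty": -0.96, "rz": -0.19, "grip": 0}, {"tx": 0.77, "ty": -0.96, "rz": -0.19, "grip": 0}, {"tx": 0.77, "ty": -0.96, "rz": -0.19, "grip": 0}])

```text
validation failed for argument at $.co...
```

drive_tool(commands=[{"tx": 0.77, "ty": -0.96}, {"tx": 0.77, "ty": -0.96}, {"tx": 0.77, "ty": -0.96}, {"tx": 0.77, "ty": -0.96}, {"tx": 0.77, "ty": -0.96}, {"tx": 0.77, "ty": -0.96}, {"tx": 0.77, "ty": -0.96}, {"tx": 0.77, "ty": -0.96}, {"tx": 0.77, "ty": -0.96}, {"tx": 0.77, "ty": -0.96}])

```text
validation failed for argument at $.co...
```

```bash
cat >> h.py <<'E'
from scipy.spatial.transform import Rotation as Rot
def look(eyes,status,tag):
    s=status.get_obs();f=eyes.grab_frame("wrist")
    W=np.eye(4);W[:3,:3]=Rot.from_rotvec(s["orientation"]).as_matrix();W[:3,3]=s["tcp_pos"]
    f["T"]=W@f["T_tool_cam"];cv2.imwrite(f"pics/{tag}.png",f["frame"]);np.savez(tag+".npz",**f)
    return s,f
E
python3 - <<'E'
from bench import status, eyes, r
from h import *
s,f=look(eyes,status,"w1")
print({k:np.round(v,3) for k,v in s.items()})
print(np.round(f["T_tool_cam"],3),f["fx"])
P=pts(f);hsv=cv2.cvtColor(f["frame"],cv2.COLOR_BGR2HSV);h,S,v=hsv[...,0],hsv[...,1],hsv[...,2]
for nm,m in(("red",((h<6)|(h>174))&(S>120)),("blue",(h>105)&(h<130)&(S>120))):
    k,l,st,c=cv2.connectedComponentsWithStats((m&(f["range_z"]>0)).astype(np.uint8))
    for i in range(1,k):
        if st[i,4]>=30: q=P[l==i];print(nm,st[i],np.round(q.mean(0)*1000,1),np.round(q.min(0)*1000),np.round(q.max(0)*1000))
E
```

```text
{'clock': np.float64(0.1), 'joints': array([-1.389,  0.478,  0.022,  1.556, -0.011,  1.109, -0.083]), 'qvel': array([-0.001, -0.002, -0.002, -0.002,  0.   , -0.001, -0.   ]), 'tau': array([ 4.0000e-03, -5.9775e+01,  1.6140e+00, -2.8195e+01,  1.3000e-02,
        5.0000e-03, -0.0000e+00]), 'tcp_pos': array([0.193, 0.646, 0.23 ]), 'orientation': array([-4.540e-01, -3.109e+00,  3.000e-03]), 'contact_force': array([-0.345,  0.561, -0.468]), 'moment': array([-0.001,  0.008,  0.006]), 'grip_width': np.float64(0.085)}
[[ 0.    -0.955 -0.298  0.077]
 [ 1.     0.     0.    -0.   ]
 [-0.    -0.298  0.955 -0.143]
 [ 0.     0.     0.     1.   ]] 304.5847524585994
```

View pics/w1.png

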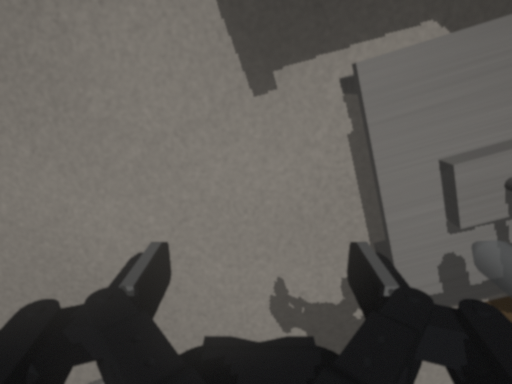

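drive_tool(commands=[{"tx": 0.77, "ty": -0.96, "tz": 0, "rx": 0, "ry": 0, "rz": -0.19, "grip": 0}])

```text
clock: 0.28
tcp_pos: [0.2067, 0.628, 0.2306]
orientation: [-0.491, -3.102, 0.001]
contact_force: [-0.1, 0.1, 0.5]
grip_width: 0.0696
```

drive_tool(commands=[{"tx": 0.77, "ty": -0.96, "tz": 0, "rx": 0, "ry": 0, "rz": -0.19, "grip": 0}, {"tx": 0.77, "ty": -0.96, "tz": 0, "rx": 0, "ry": 0, "rz": -0.19, "grip": 0}, {"tx": 0.77, "ty": -0.96, "tz": 0, "rx": 0, "ry": 0, "rz": -0.19, "grip": 0}, {"tx": 0.77, "ty": -0.96, "tz": 0, "rx": 0, "ry": 0, "rz": -0.19, "grip": 0}, {"tx": 0.77, "ty": -0.96, "tz": 0, "rx": 0, "ry": 0, "rz": -0.19, "grip": 0}, {"tx": 0.77, "ty": -0.96, "tz": 0, "rx": 0, "ry": 0, "rz": -0.19, "grip": 0}, {"tx": 0.77, "ty": -0.96, "tz": 0, "rx": 0, "ry": 0, "rz": -0.19, "grip": 0}, {"tx": 0.77, "ty": -0.96, "tz": 0, "rx": 0, "ry": 0, "rz": -0.19, "grip": 0}, {"tx": 0.77, "ty": -0.96, "tz": 0, "rx": 0, "ry": 0, "rz": -0.19, "grip": 0}, {"tx": 0.77, "ty": -0.96, "tz": 0, "rx": 0, "ry": 0, "rz": 0, "grip": 0}])

```text
clock: 1.52
tcp_pos: [0.3633, 0.4344, 0.2313]
orientation: [0.863, 3.021, 0.0]
contact_force: [-0.6, 0.5, -0.7]
grip_width: 0.0428
```

drive_tool(commands=[{"tx": 0.77, "ty": -0.96, "tz": 0, "rx": 0, "ry": 0, "rz": 0, "grip": 0}, {"tx": 0.77, "ty": -0.96, "tz": 0, "rx": 0, "ry": 0, "rz": 0, "grip": 0}, {"tx": 0.77, "ty": -0.96, "tz": 0, "rx": 0, "ry": 0, "rz": 0, "grip": 0}, {"tx": 0.77, "ty": -0.96, "tz": 0, "rx": 0, "ry": 0, "rz": 0, "grip": 0}, {"tx": 0.77, "ty": -0.96, "tz": 0, "rx": 0, "ry": 0, "rz": 0, "grip": 0}, {"tx": 0.77, "ty": -0.96, "tz": 0, "rx": 0, "ry": 0, "rz": 0, "grip": 0}, {"tx": 0.77, "ty": -0.96, "tz": 0, "rx": 0, "ry": 0, "rz": 0, "grip": 0}, {"tx": 0, "ty": 0, "tz": 0, "rx": 0, "ry": 0, "rz": 0, "grip": 0}])

```text
clock: 2.52
tcp_pos: [0.4716, 0.2987, 0.2314]
orientation: [0.868, 3.019, -0.001]
contact_force: [-0.8, 0.1, 0.1]
grip_width: 0.0426
```

```bash
cat > seeknob.py <<'E'
import sys
from bench import status, eyes, r
from h import *
s,f=look(eyes,status,sys.argv[1])
print({k:np.round(v,3) for k,v in s.items() if k not in("tau","qvel")})
P=pts(f);hsv=cv2.cvtColor(f["frame"],cv2.COLOR_BGR2HSV);h,S,v=hsv[...,0],hsv[...,1],hsv[...,2]
for nm,m in(("red",((h<6)|(h>174))&(S>120)),("blue",(h>105)&(h<130)&(S>120))):
    k,l,st,c=cv2.connectedComponentsWithStats((m&(f["range_z"]>0)).astype(np.uint8))
    for i in range(1,k):
        if st[i,4]>=30: q=P[l==i];print(nm,st[i],np.round(q.mean(0)*1000,1),np.round(q.min(0)*1000),np.round(q.max(0)*1000))
E
python3 seeknob.py w2
```

```text
{'clock': np.float64(2.525), 'joints': array([-0.864,  0.286,  0.229,  1.851, -0.075,  1.012,  0.406]), 'tcp_pos': array([0.472, 0.299, 0.231]), 'orientation': array([ 8.680e-01,  3.019e+00, -1.000e-03]), 'contact_force': array([-0.791,  0.088,  0.119]), 'moment': array([ 0.004, -0.023,  0.016]), 'grip_width': np.float64(0.043)}
red [237 206  15  21 229] [499.1 263.9  93.3] [493. 256.  77.] [508. 270.  99.]
blue [257 251  22  33 382] [567.  249.8  80.5] [562. 234.  61.] [571. 266.  98.]
```

View pics/w2.png

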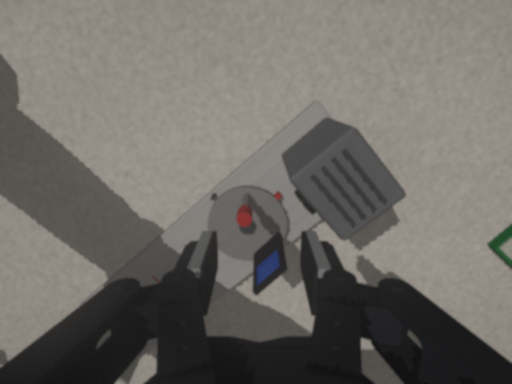

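Run:
```python
from h import *
f=dict(np.load("w2.npz"));P=pts(f);hsv=cv2.cvtColor(f["frame"],cv2.COLOR_BGR2HSV);h,S=hsv[...,0],hsv[...,1]
m=((h<6)|(h>174))&(S>120);m[:,:225]=0;m[:,262:]=0;m[:200]=0;m[240:]=0
q=P[m]; t=q[q[:,2]>.0925]; print(len(q),len(t),t.mean(0),t.min(0),t.max(0))
print(Rot.from_rotvec([.868,3.019,-.001]).as_matrix().round(3))
print(cv2.fitEllipse(np.argwhere(m)[:,::-1].astype(np.float32)))
for x,y in((501,262),(499,264)):
  print(proj(f,(x/1e3,y/1e3,.0955)),proj(f,(x/1e3,y/1e3,.08)))
c=cv2.resize(f["frame"][160:310,180:400],None,fx=3.5,fy=3.5,interpolation=cv2.INTER_CUBIC);cv2.imwrite("pics/w2c.png",c)
# plate pose from wrist
z=P[...,2]
for nm,lo,hi in(("lamp",.120,.136),):
  k,l,st,_=cv2.connectedComponentsWithStats(((z>lo)&(z<hi)&(f["range_z"]>.1)&(P[...,1]>.3)).astype(np.uint8));i=1+np.argmax(st[1:,4]);print(cv2.minAreaRect((P[l==i][:,:2]*1000).astype(np.float32)),np.median(z[l==i]))
```

```text
232 179 [0.49880376 0.2644775  0.10019971] [0.40653236 0.25634106 0.0925155 ] [0.50846859 0.33913183 0.37391916]
[[-0.847  0.531  0.   ]
 [ 0.531  0.847 -0.001]
 [-0.    -0.001 -1.   ]]
((243.88986206054688, 216.49082946777344), (11.628523826599121, 17.405946731567383), 177.4665069580078)
(np.float64(243.2327617076227), np.float64(219.79121138660835)) (np.float64(243.95086764519743), np.float64(213.81450893812476))
(np.float64(243.83178453086597), np.float64(217.21863469674096)) (np.float64(244.5237069913673), np.float64(211.34683724819618))
((513.515380859375, 362.6905517578125), (79.39628601074219, 70.23766326904297), 9.20010757446289) 0.1252165829081234
```

View pics/w2c.png

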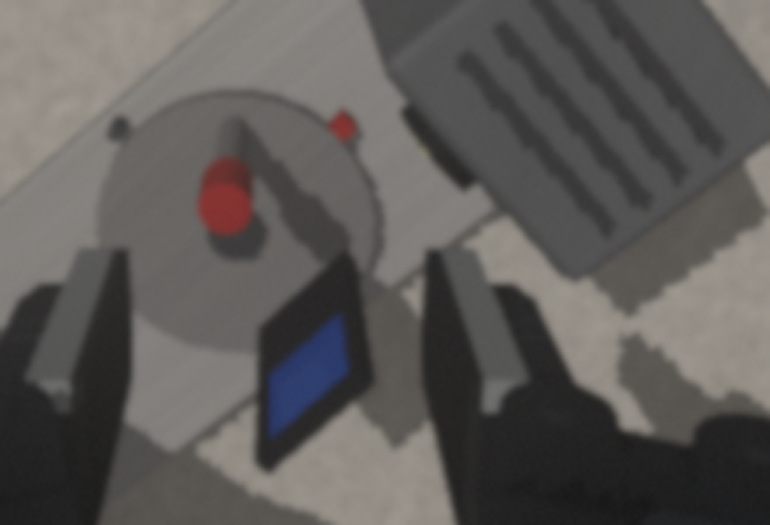

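drive_tool(commands=[{"tx": 0.75, "ty": -0.9, "tz": -0.3, "rx": 0, "ry": 0, "rz": 0, "grip": 0}, {"tx": 0.73, "ty": -0.9, "tz": -0.9, "rx": 0, "ry": 0, "rz": 0, "grip": 0}, {"tx": 0, "ty": 0, "tz": -0.95, "rx": 0, "ry": 0, "rz": 0, "grip": 0}, {"tx": 0, "ty": 0, "tz": -0.95, "rx": 0, "ry": 0, "rz": 0, "grip": 0}, {"tx": 0, "ty": 0, "tz": -0.9, "rx": 0, "ry": 0, "rz": 0, "grip": 0}, {"tx": 0, "ty": 0, "tz": 0, "rx": 0, "ry": 0, "rz": 0, "grip": 0}])

```text
clock: 3.32
tcp_pos: [0.4984, 0.2654, 0.1499]
orientation: [-0.859, -3.02, 0.003]
contact_force: [0.6, 0.1, -0.2]
grip_width: 0.0423
```

```bash
python3 seeknob.py w3
```

```text
{'clock': np.float64(3.325), 'joints': array([-0.78 ,  0.396,  0.228,  1.911, -0.117,  0.85 ,  0.525]), 'tcp_pos': array([0.498, 0.265, 0.15 ]), 'orientation': array([-8.59e-01, -3.02e+00,  3.00e-03]), 'contact_force': array([ 0.606,  0.111, -0.171]), 'moment': array([ 0.019,  0.013, -0.025]), 'grip_width': np.float64(0.042)}
red [295 179   9  10  55] [520.4 294.6  24.4] [517. 291.  21.] [525. 298.  26.]
red [248 194  20  29 474] [498.9 263.6  93. ] [493. 255.  76.] [508. 270.  97.]
blue [272 255  32  50 869] [566.1 249.3  82.5] [514. 233.  61.] [571. 281. 166.]
```

View pics/w3.png

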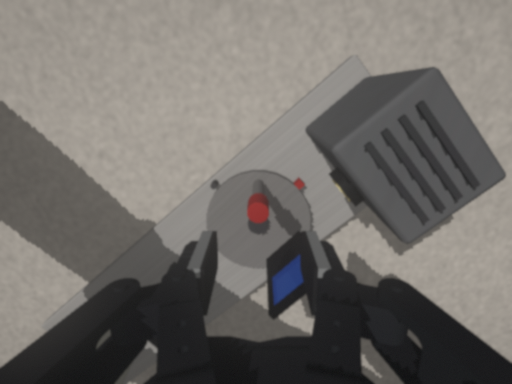

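drive_tool(commands=[{"tx": 0.13, "ty": -0.14, "tz": -0.9, "rx": 0, "ry": 0, "rz": 0, "grip": 0}, {"tx": 0, "ty": 0, "tz": -0.9, "rx": 0, "ry": 0, "rz": 0, "grip": 0}, {"tx": 0, "ty": 0, "tz": -0.8, "rx": 0, "ry": 0, "rz": 0, "grip": 0}, {"tx": 0, "ty": 0, "tz": -0.8, "rx": 0, "ry": 0, "rz": 0, "grip": 0}, {"tx": 0, "ty": 0, "tz": -0.7, "rx": 0, "ry": 0, "rz": 0, "grip": 0}, {"tx": 0, "ty": 0, "tz": 0, "rx": 0, "ry": 0, "rz": 0, "grip": 0}])

```text
clock: 4.12
tcp_pos: [0.5015, 0.262, 0.068]
orientation: [-0.86, -3.02, 0.003]
contact_force: [-0.6, 0.0, 0.5]
grip_width: 0.043
```

```bash
python3 seeknob.py w4
```

```text
{'clock': np.float64(4.125), 'joints': array([-0.747,  0.516,  0.2  ,  1.958, -0.155,  0.685,  0.564]), 'tcp_pos': array([0.502, 0.262, 0.068]), 'orientation': array([-8.60e-01, -3.02e+00,  3.00e-03]), 'contact_force': array([-0.639,  0.016,  0.532]), 'moment': array([-0.034,  0.002, -0.017]), 'grip_width': np.float64(0.043)}
red [309 205  15  15 128] [519.9 294.4  24. ] [517. 291.  19.] [525. 298.  26.]
red [ 243  237   35   52 1458] [498.3 264.2  91.4] [492. 248.  25.] [548. 271.  97.]
blue [296 322  18  15 153] [558.5 257.6  72.1] [493. 248.  61.] [567. 283. 148.]
```

View pics/w4.png

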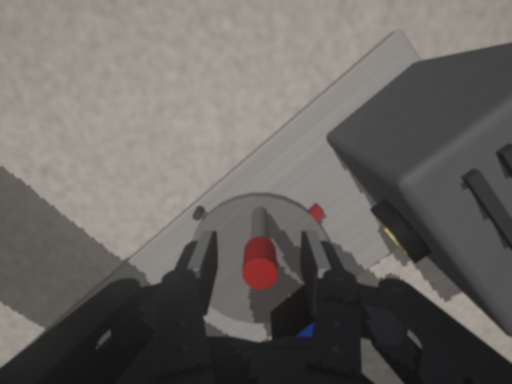

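drive_tool(commands=[{"tx": 0, "ty": 0, "tz": 0, "rx": 0, "ry": 0, "rz": 0, "grip": 1}, {"tx": 0, "ty": 0, "tz": 0, "rx": 0, "ry": 0, "rz": 0, "grip": 1}, {"tx": 0, "ty": 0, "tz": 0, "rx": 0, "ry": 0, "rz": 0, "grip": 1}, {"tx": 0, "ty": 0, "tz": 0, "rx": 0, "ry": 0, "rz": 0, "grip": 1}], grip_force=25)

```text
clock: 4.68
tcp_pos: [0.5027, 0.2626, 0.07]
orientation: [0.861, 3.021, 0.001]
contact_force: [-1.1, -0.2, 5.0]
grip_width: 0.0149
```

Run:
```python
import numpy as np
ax=np.array([532.4,242.5]);k=np.array([501.3,262.3]);d=k-ax
a0=np.degrees(np.arctan2(d[1],d[0]));R=np.hypot(*d);print(a0,R,a0-135-9.1)
R=37.8;n=11;tot=9.1+225-a0;print(tot,tot/n/8)
p=[ax+R*np.array([np.cos(np.radians(a0+tot*i/n)),np.sin(np.radians(a0+tot*i/n))]) for i in range(n+1)]
print(np.round(np.diff(p,axis=0)/20,2)); print(p[0],p[-1])
```

```text
147.51688847081434 36.86800781165153 3.416888470814337
86.58311152918566 0.983898994649837
[[-0.12 -0.23]
 [-0.09 -0.24]
 [-0.06 -0.25]
 [-0.02 -0.26]
 [ 0.01 -0.26]
 [ 0.05 -0.25]
 [ 0.08 -0.25]
 [ 0.12 -0.23]
 [ 0.15 -0.21]
 [ 0.17 -0.19]
 [ 0.2  -0.17]]
[500.51381819 262.80052733] [510.23512492 211.88042599]
```

drive_tool(commands=[{"tx": -0.12, "ty": -0.23, "tz": 0, "rx": 0, "ry": 0, "rz": 0.98, "grip": 1}, {"tx": -0.09, "ty": -0.24, "tz": 0, "rx": 0, "ry": 0, "rz": 0.98, "grip": 1}, {"tx": -0.06, "ty": -0.25, "tz": 0, "rx": 0, "ry": 0, "rz": 0.98, "grip": 1}, {"tx": -0.02, "ty": -0.26, "tz": 0, "rx": 0, "ry": 0, "rz": 0.98, "grip": 1}, {"tx": 0.01, "ty": -0.26, "tz": 0, "rx": 0, "ry": 0, "rz": 0.98, "grip": 1}])

```text
clock: 5.3
tcp_pos: [0.497, 0.2385, 0.07]
orientation: [-0.21, 3.133, 0.002]
contact_force: [-0.1, 1.4, 4.4]
grip_width: 0.0148
```

drive_tool(commands=[{"tx": 0.05, "ty": -0.25, "tz": 0, "rx": 0, "ry": 0, "rz": 0.98, "grip": 1}, {"tx": 0.08, "ty": -0.25, "tz": 0, "rx": 0, "ry": 0, "rz": 0.98, "grip": 1}, {"tx": 0.12, "ty": -0.23, "tz": 0, "rx": 0, "ry": 0, "rz": 0.98, "grip": 1}, {"tx": 0.15, "ty": -0.21, "tz": 0, "rx": 0, "ry": 0, "rz": 0.98, "grip": 1}])

```text
clock: 5.8
tcp_pos: [0.5046, 0.2198, 0.07]
orientation: [-1.05, 2.96, 0.002]
contact_force: [-1.7, 1.2, 6.0]
grip_width: 0.0149
```

drive_tool(commands=[{"tx": 0.08, "ty": -0.1, "tz": 0, "rx": 0, "ry": 0, "rz": 0.49, "grip": 1}, {"tx": 0.08, "ty": -0.1, "tz": 0, "rx": 0, "ry": 0, "rz": 0.49, "grip": 1}, {"tx": 0.1, "ty": -0.09, "tz": 0, "rx": 0, "ry": 0, "rz": 0.49, "grip": 1}])

```text
clock: 6.18
tcp_pos: [0.5099, 0.2143, 0.07]
orientation: [-1.345, 2.838, 0.002]
contact_force: [-1.6, 2.5, 4.3]
grip_width: 0.0149
```

drive_tool(commands=[{"tx": 0.1, "ty": -0.08, "tz": 0, "rx": 0, "ry": 0, "rz": 0.49, "grip": 1}, {"tx": 0.1, "ty": -0.07, "tz": 0, "rx": 0, "ry": 0, "rz": 0.2, "grip": 1}, {"tx": 0, "ty": 0, "tz": 0, "rx": 0, "ry": 0, "rz": 0, "grip": 1}])

```text
clock: 6.55
tcp_pos: [0.512, 0.2127, 0.0699]
orientation: [1.478, -2.771, -0.005]
contact_force: [-7.5, 3.9, 8.9]
grip_width: 0.0152
```

```bash
python3 seeknob.py w5
```

```text
{'clock': np.float64(6.55), 'joints': array([-0.352,  0.498, -0.193,  1.963,  0.139,  0.694,  1.922]), 'tcp_pos': array([0.512, 0.213, 0.07 ]), 'orientation': array([ 1.478, -2.771, -0.005]), 'contact_force': array([-7.484,  3.913,  8.876]), 'moment': array([ 0.931,  1.576, -0.183]), 'grip_width': np.float64(0.015)}
red [ 59  66  58  59 213] [556.5  90.5  15.8] [533.  71.  14.] [580. 103.  17.]
red [309 206  13  13  85] [480.1 233.7  24.7] [477. 230.  23.] [484. 237.  27.]
red [ 242  234   35   50 1388] [509.  209.1  91.5] [503. 204.  74.] [520. 219.  99.]
```

View pics/w5.png

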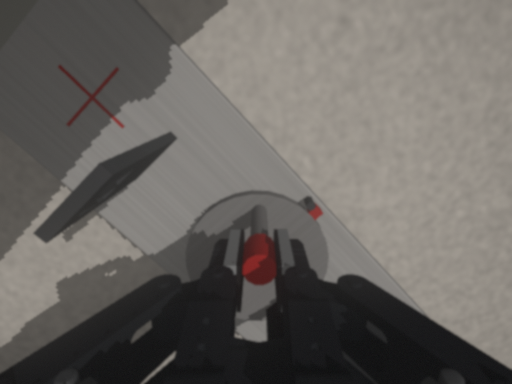

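drive_tool(commands=[{"tx": 0.06, "ty": -0.05, "tz": 0, "rx": 0, "ry": 0, "rz": 0, "grip": 1}, {"tx": 0.04, "ty": -0.03, "tz": 0, "rx": 0, "ry": 0, "rz": 0, "grip": 1}, {"tx": 0, "ty": 0, "tz": 0, "rx": 0, "ry": 0, "rz": 0, "grip": 1}])

```text
clock: 6.98
tcp_pos: [0.5121, 0.2126, 0.0699]
orientation: [1.479, -2.768, -0.008]
contact_force: [-12.8, 7.0, 11.5]
grip_width: 0.0151
```

drive_tool(commands=[{"tx": 0, "ty": 0, "tz": 0, "rx": 0, "ry": 0, "rz": 0, "grip": 0}, {"tx": 0, "ty": 0, "tz": 0, "rx": 0, "ry": 0, "rz": 0, "grip": 0}, {"tx": 0, "ty": 0, "tz": 0, "rx": 0, "ry": 0, "rz": 0, "grip": 0}, {"tx": 0, "ty": 0, "tz": 0.6, "rx": 0, "ry": 0, "rz": 0, "grip": 0}, {"tx": 0, "ty": 0, "tz": 0.9, "rx": 0, "ry": 0, "rz": 0, "grip": 0}, {"tx": 0, "ty": 0, "tz": 0.9, "rx": 0, "ry": 0, "rz": 0, "grip": 0}, {"tx": 0, "ty": 0, "tz": 0.9, "rx": 0, "ry": 0, "rz": 0, "grip": 0}, {"tx": 0, "ty": 0, "tz": 0.9, "rx": 0, "ry": 0, "rz": 0, "grip": 0}, {"tx": 0, "ty": 0, "tz": 0.9, "rx": 0, "ry": 0, "rz": 0, "grip": 0}, {"tx": 0, "ty": 0, "tz": 0.9, "rx": 0, "ry": 0, "rz": 0, "grip": 0}])

```text
clock: 8.22
tcp_pos: [0.5159, 0.2085, 0.1906]
orientation: [-1.476, 2.773, 0.0]
contact_force: [-0.6, -0.3, 0.2]
grip_width: 0.0429
```

```bash
python3 seeknob.py w6
python3 - <<'E'
from bench import status, eyes, r
from h import *
for n in ("scene","top"):
    f=eyes.grab_frame(n);cv2.imwrite(f"pics/{n}1.png",f["frame"]);np.savez(f"{n}1.npz",**f)
f=dict(np.load("w6.npz"))
cv2.imwrite("pics/w6b.png",np.vstack([np.hstack([f["frame"],cv2.imread("pics/scene1.png")]),np.hstack([cv2.imread("pics/top1.png")]*2)])[:, :][::1]) if 0 else cv2.imwrite("pics/w6b.png",cv2.resize(np.vstack([f["frame"],cv2.imread("pics/scene1.png")]),(400,600)))
E
```

```text
{'clock': np.float64(8.225), 'joints': array([-0.323,  0.337, -0.213,  1.873,  0.087,  0.94 ,  1.973]), 'tcp_pos': array([0.516, 0.208, 0.191]), 'orientation': array([-1.476,  2.773,  0.   ]), 'contact_force': array([-0.623, -0.289,  0.204]), 'moment': array([ 0.03 ,  0.013, -0.009]), 'grip_width': np.float64(0.043)}
red [257 176  18  23 308] [509.7 210.7  94.1] [503. 204.  79.] [518. 219.  97.]
```

View pics/w6b.png

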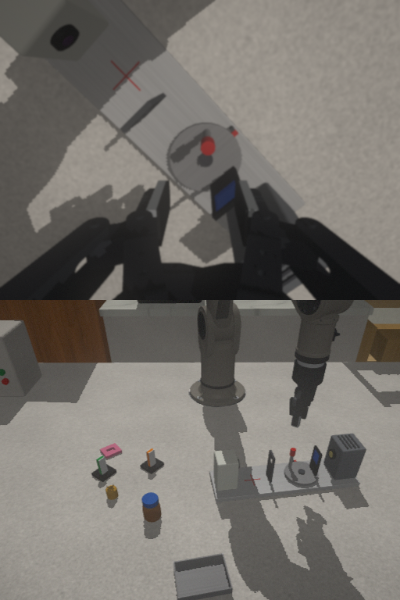

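View pics/w6.png

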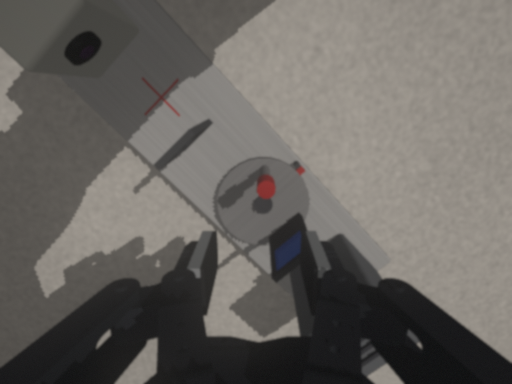

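The lug now touches the pin at (298,168), and the filter stands square toward the lamp at (288,248). Next I measure the amber cell.

Run:
```python
from h import *
for n in ("top0","scene0"):
    f=dict(np.load(n+".npz"));P=pts(f);fr=f["frame"].astype(int);z=P[...,2]
    near=(np.hypot(P[...,0]-.482,P[...,1]+.216)<.05)&(f["range_z"]>0)
    dark=near&(fr.max(-1)<60)&(z>.004)&(z<.02)
    print(n,"holder",cv2.minAreaRect((P[dark][:,:2]*1000).astype(np.float32)),dark.sum())
    top=near&(z>.058)&(z<.07)
    print(" celltop",cv2.minAreaRect((P[top][:,:2]*1000).astype(np.float32)),top.sum(),P[top].mean(0)*1000)
f=dict(np.load("top0.npz"))["frame"];cv2.imwrite("pics/c5.png",cv2.resize(f[195:235,290:335],None,fx=14,fy=14,interpolation=cv2.INTER_CUBIC))
```

```text
top0 holder ((480.0119934082031, -214.88839721679688), (48.796226501464844, 56.17525100708008), 51.76362609863281) 212
 celltop ((478.8105773925781, -214.0975341796875), (14.394022941589355, 23.004539489746094), 49.6444091796875) 39 [ 479.48704717 -215.13508583   62.67725487]
scene0 holder ((484.4772033691406, -213.85321044921875), (49.54403305053711, 54.625789642333984), 50.7001953125) 169
 celltop ((481.99365234375, -215.6846160888672), (18.254589080810547, 24.053325653076172), 46.75109100341797) 60 [ 484.10234394 -215.50425258   63.67527211]
```

View pics/c5.png

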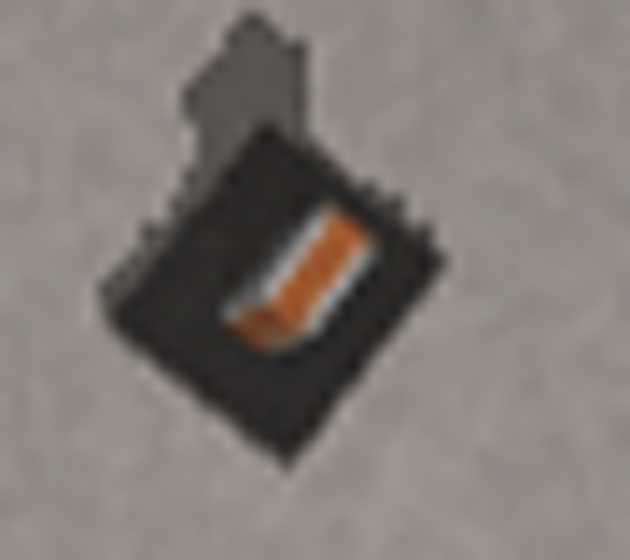

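drive_tool(commands=[{"tx": -0.08, "ty": -0.96, "tz": 0.5, "rx": 0, "ry": 0, "rz": -0.54, "grip": -0.2}, {"tx": -0.08, "ty": -0.96, "tz": 0, "rx": 0, "ry": 0, "rz": -0.54, "grip": -0.2}, {"tx": -0.08, "ty": -0.96, "tz": 0, "rx": 0, "ry": 0, "rz": -0.54, "grip": -0.2}, {"tx": -0.08, "ty": -0.96, "tz": 0, "rx": 0, "ry": 0, "rz": -0.54, "grip": -0.2}, {"tx": -0.08, "ty": -0.96, "tz": 0, "rx": 0, "ry": 0, "rz": -0.54, "grip": -0.2}, {"tx": -0.08, "ty": -0.96, "tz": 0, "rx": 0, "ry": 0, "rz": -0.54, "grip": -0.2}, {"tx": -0.08, "ty": -0.96, "tz": 0, "rx": 0, "ry": 0, "rz": -0.54, "grip": -0.2}, {"tx": -0.08, "ty": -0.96, "tz": 0, "rx": 0, "ry": 0, "rz": -0.54, "grip": -0.2}, {"tx": -0.08, "ty": -0.96, "tz": 0, "rx": 0, "ry": 0, "rz": -0.54, "grip": -0.2}, {"tx": -0.08, "ty": -0.96, "tz": 0, "rx": 0, "ry": 0, "rz": -0.54, "grip": -0.2}])

```text
clock: 9.62
tcp_pos: [0.4998, 0.0152, 0.1993]
orientation: [-0.343, 3.123, 0.0]
contact_force: [-0.2, 0.2, -0.0]
grip_width: 0.0511
```

drive_tool(commands=[{"tx": -0.08, "ty": -0.96, "tz": 0, "rx": 0, "ry": 0, "rz": -0.54, "grip": -0.2}, {"tx": -0.08, "ty": -0.96, "tz": 0, "rx": 0, "ry": 0, "rz": -0.54, "grip": -0.2}, {"tx": -0.08, "ty": -0.96, "tz": 0, "rx": 0, "ry": 0, "rz": -0.54, "grip": -0.2}, {"tx": -0.08, "ty": -0.96, "tz": 0, "rx": 0, "ry": 0, "rz": -0.54, "grip": -0.2}, {"tx": -0.08, "ty": -0.96, "tz": 0, "rx": 0, "ry": 0, "rz": -0.54, "grip": -0.2}, {"tx": -0.08, "ty": -0.96, "tz": 0, "rx": 0, "ry": 0, "rz": -0.54, "grip": -0.2}, {"tx": -0.08, "ty": -0.96, "tz": 0, "rx": 0, "ry": 0, "rz": -0.54, "grip": -0.2}, {"tx": -0.08, "ty": -0.96, "tz": 0, "rx": 0, "ry": 0, "rz": -0.54, "grip": -0.2}, {"tx": -0.08, "ty": -0.96, "tz": 0, "rx": 0, "ry": 0, "rz": -0.54, "grip": -0.2}, {"tx": -0.08, "ty": -0.96, "tz": 0, "rx": 0, "ry": 0, "rz": -0.54, "grip": -0.2}])

```text
clock: 10.88
tcp_pos: [0.4838, -0.1768, 0.1993]
orientation: [0.83, 3.03, 0.0]
contact_force: [0.7, 0.3, -0.2]
grip_width: 0.0511
```

drive_tool(commands=[{"tx": -0.08, "ty": -0.96, "tz": 0, "rx": 0, "ry": 0, "rz": -0.54, "grip": -0.2}, {"tx": -0.08, "ty": -0.96, "tz": 0, "rx": 0, "ry": 0, "rz": -0.54, "grip": -0.2}, {"tx": 0, "ty": 0, "tz": 0, "rx": 0, "ry": 0, "rz": 0, "grip": -0.2}, {"tx": 0, "ty": 0, "tz": 0, "rx": 0, "ry": 0, "rz": 0, "grip": -0.2}])

```text
clock: 11.38
tcp_pos: [0.4808, -0.2134, 0.1992]
orientation: [-1.047, -2.961, -0.001]
contact_force: [0.2, -0.2, -0.4]
grip_width: 0.0513
```

```bash
cat > seecell.py <<'E'
import sys
from bench import status, eyes, r
from h import *
s,f=look(eyes,status,sys.argv[1])
print({k:np.round(v,3) for k,v in s.items() if k not in("tau","qvel")})
Ro=Rot.from_rotvec(s["orientation"]).as_matrix();print("jaw deg",np.degrees(np.arctan2(Ro[1,1],Ro[0,1])),"tilt",np.round(Ro[:,2],4))
P=pts(f);z=P[...,2];near=(np.hypot(P[...,0]-.482,P[...,1]+.216)<.045)&(f["range_z"]>0)
for nm,lo,hi in(("top",.057,.07),("holder",.005,.016)):
    m=near&(z>lo)&(z<hi)
    if nm=="holder": m&=f["frame"].max(-1)<60
    m=m.astype(np.uint8);k,l,st,c=cv2.connectedComponentsWithStats(m);i=1+np.argmax(st[1:,4]);m=l==i
    print(nm,cv2.minAreaRect((P[m][:,:2]*1000).astype(np.float32)),m.sum(),np.round(c[i]),np.median(z[m]))
E
python3 seecell.py w7
```

```text
{'clock': np.float64(11.375), 'joints': array([ 0.074,  0.271,  0.269,  1.959, -0.09 ,  0.923,  1.279]), 'tcp_pos': array([ 0.481, -0.213,  0.199]), 'orientation': array([-1.047e+00, -2.961e+00, -1.000e-03]), 'contact_force': array([ 0.22 , -0.199, -0.428]), 'moment': array([-0.015, -0.013, -0.006]), 'grip_width': np.float64(0.051)}
jaw deg 51.05020643583318 tilt [-3.e-04  5.e-04 -1.e+00]
top ((479.488037109375, -215.92156982421875), (13.431007385253906, 23.65688705444336), 51.10072326660156) 383 [256. 177.] 0.06400517253613519
holder ((480.0686340332031, -215.27540588378906), (47.53518295288086, 55.35445785522461), 51.17667007446289) 1451 [258. 161.] 0.010134329600002268
```

View pics/w7.png

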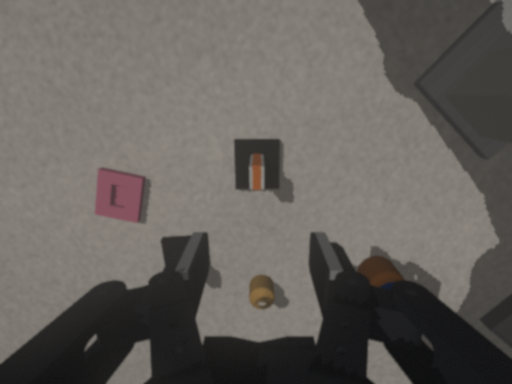

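drive_tool(commands=[{"tx": -0.05, "ty": -0.11, "tz": -0.9, "rx": 0, "ry": 0, "rz": 0, "grip": -0.2}, {"tx": 0, "ty": 0, "tz": -0.9, "rx": 0, "ry": 0, "rz": 0, "grip": -0.2}, {"tx": 0, "ty": 0, "tz": -0.9, "rx": 0, "ry": 0, "rz": 0, "grip": -0.2}, {"tx": 0, "ty": 0, "tz": -0.9, "rx": 0, "ry": 0, "rz": 0, "grip": -0.2}, {"tx": 0, "ty": 0, "tz": -0.9, "rx": 0, "ry": 0, "rz": 0, "grip": -0.2}, {"tx": 0, "ty": 0, "tz": -0.5, "rx": 0, "ry": 0, "rz": 0, "grip": -0.2}, {"tx": 0, "ty": 0, "tz": 0, "rx": 0, "ry": 0, "rz": 0, "grip": -0.2}])

```text
clock: 12.3
tcp_pos: [0.4795, -0.2155, 0.0989]
orientation: [-1.047, -2.961, -0.0]
contact_force: [0.2, 0.0, 0.6]
grip_width: 0.0512
```

```bash
python3 seecell.py w8
```

```text
{'clock': np.float64(12.3), 'joints': array([ 0.112,  0.415,  0.238,  2.038, -0.147,  0.706,  1.334]), 'tcp_pos': array([ 0.479, -0.216,  0.099]), 'orientation': array([-1.047, -2.961, -0.   ]), 'contact_force': array([0.229, 0.027, 0.56 ]), 'moment': array([ 0.043, -0.054,  0.058]), 'grip_width': np.float64(0.051)}
jaw deg 51.04561113440288 tilt [-1.1e-03  6.0e-04 -1.0e+00]
top ((479.70159912109375, -215.7349090576172), (13.973581314086914, 24.555923461914062), 51.291805267333984) 836 [259. 217.] 0.06401921016820615
holder ((480.0638732910156, -215.13906860351562), (48.63493728637695, 55.97063064575195), 51.38322448730469) 2936 [260. 186.] 0.010131267101258279
```

View pics/w8.png

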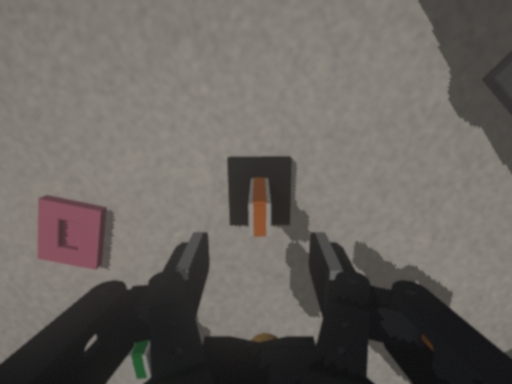

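drive_tool(commands=[{"tx": 0.02, "ty": 0, "tz": -0.8, "rx": 0, "ry": 0, "rz": 0.02, "grip": -0.2}, {"tx": 0, "ty": 0, "tz": -0.8, "rx": 0, "ry": 0, "rz": 0, "grip": -0.2}, {"tx": 0, "ty": 0, "tz": -0.8, "rx": 0, "ry": 0, "rz": 0, "grip": -0.2}, {"tx": 0, "ty": 0, "tz": -0.8, "rx": 0, "ry": 0, "rz": 0, "grip": -0.2}, {"tx": 0, "ty": 0, "tz": -0.65, "rx": 0, "ry": 0, "rz": 0, "grip": -0.2}, {"tx": 0, "ty": 0, "tz": 0, "rx": 0, "ry": 0, "rz": 0, "grip": -0.2}])

```text
clock: 13.1
tcp_pos: [0.4793, -0.2159, 0.0211]
orientation: [-1.044, -2.961, 0.0]
contact_force: [0.1, -0.2, 0.3]
grip_width: 0.0513
```

```bash
python3 seecell.py w9
```

```text
{'clock': np.float64(13.1), 'joints': array([ 0.151,  0.547,  0.193,  2.069, -0.194,  0.544,  1.376]), 'tcp_pos': array([ 0.479, -0.216,  0.021]), 'orientation': array([-1.044, -2.961,  0.   ]), 'contact_force': array([ 0.098, -0.244,  0.278]), 'moment': array([-0.002,  0.029,  0.01 ]), 'grip_width': np.float64(0.051)}
jaw deg 51.149474132506114 tilt [-2.1e-03  7.0e-04 -1.0e+00]
top ((479.7539367675781, -215.8016357421875), (13.95699405670166, 26.169740676879883), 51.29326629638672) 2156 [260. 293.] 0.06393101782238815
holder ((479.90985107421875, -215.26959228515625), (49.395957946777344, 56.3021240234375), 51.32220458984375) 6040 [261. 226.] 0.01007999830677278
```

View pics/w9.png

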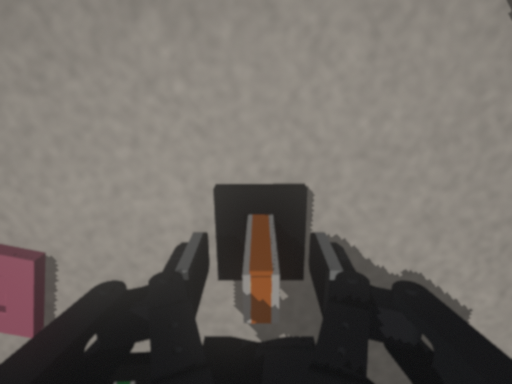

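drive_tool(commands=[{"tx": 0.02, "ty": 0.01, "tz": 0, "rx": 0, "ry": 0, "rz": 0.02, "grip": 0.4}, {"tx": 0, "ty": 0, "tz": 0, "rx": 0, "ry": 0, "rz": 0, "grip": 0.55}, {"tx": 0, "ty": 0, "tz": 0, "rx": 0, "ry": 0, "rz": 0, "grip": 0.7}, {"tx": 0, "ty": 0, "tz": 0, "rx": 0, "ry": 0, "rz": 0, "grip": 1}, {"tx": 0, "ty": 0, "tz": 0, "rx": 0, "ry": 0, "rz": 0, "grip": 1}, {"tx": 0, "ty": 0, "tz": 0, "rx": 0, "ry": 0, "rz": 0, "grip": 1}], grip_force=25)

```text
clock: 13.9
tcp_pos: [0.4809, -0.2161, 0.0228]
orientation: [1.04, 2.963, 0.0]
contact_force: [-0.7, 0.4, 7.1]
grip_width: 0.0137
```

drive_tool(commands=[{"tx": 0, "ty": 0, "tz": 0.2, "rx": 0, "ry": 0, "rz": 0, "grip": 1}, {"tx": 0, "ty": 0, "tz": 0.3, "rx": 0, "ry": 0, "rz": 0, "grip": 1}, {"tx": 0, "ty": 0, "tz": 0.5, "rx": 0, "ry": 0, "rz": 0, "grip": 1}, {"tx": 0, "ty": 0, "tz": 0.6, "rx": 0, "ry": 0, "rz": 0, "grip": 1}, {"tx": 0, "ty": 0, "tz": 0.7, "rx": 0, "ry": 0, "rz": 0, "grip": 1}, {"tx": 0, "ty": 0, "tz": 0.7, "rx": 0, "ry": 0, "rz": 0, "grip": 1}, {"tx": 0, "ty": 0, "tz": 0.7, "rx": 0, "ry": 0, "rz": 0, "grip": 1}, {"tx": 0, "ty": 0, "tz": 0.7, "rx": 0, "ry": 0, "rz": 0, "grip": 1}, {"tx": 0, "ty": 0, "tz": 0.7, "rx": 0, "ry": 0, "rz": 0, "grip": 1}, {"tx": 0, "ty": 0, "tz": 0.7, "rx": 0, "ry": 0, "rz": 0, "grip": 1}])

```text
clock: 15.15
tcp_pos: [0.4805, -0.2159, 0.1392]
orientation: [-1.041, -2.964, -0.0]
contact_force: [0.6, 0.4, -1.2]
grip_width: 0.0141
```

drive_tool(commands=[{"tx": 0, "ty": 0, "tz": 0.8, "rx": 0, "ry": 0, "rz": 0, "grip": 1}, {"tx": 0, "ty": 0, "tz": 0.8, "rx": 0, "ry": 0, "rz": 0, "grip": 1}, {"tx": 0, "ty": 0, "tz": 0.8, "rx": 0, "ry": 0, "rz": 0, "grip": 1}, {"tx": 0, "ty": 0, "tz": 0, "rx": 0, "ry": 0, "rz": 0, "grip": 1}])

```text
clock: 15.65
tcp_pos: [0.4814, -0.2163, 0.1878]
orientation: [1.04, 2.962, 0.0]
contact_force: [-0.4, 0.4, -0.5]
grip_width: 0.0137
```

```bash
cat > held.py <<'E'
import sys
from bench import status, eyes, r
from h import *
s,f=look(eyes,status,sys.argv[1]);g=eyes.grab_frame("scene");cv2.imwrite("pics/%s_s.png"%sys.argv[1],g["frame"])
g2=eyes.grab_frame("top");cv2.imwrite("pics/%s_t.png"%sys.argv[1],g2["frame"])
np.savez(sys.argv[1]+"_s.npz",**g);np.savez(sys.argv[1]+"_t.npz",**g2)
print({k:np.round(v,4) for k,v in s.items() if k not in("tau","qvel")})
Ro=Rot.from_rotvec(s["orientation"]).as_matrix();print("jaw",np.degrees(np.arctan2(Ro[1,1],Ro[0,1])),"toolz",np.round(Ro[:,2],4))
T=f["T_tool_cam"];z=f["range_z"];v,u=np.mgrid[:384,:512]
Pt=np.stack([(u-f["cx"])/f["fx"]*z,(v-f["cy"])/f["fy"]*z,z],-1)@T[:3,:3].T+T[:3,3]
# cell pixels in tool frame
m=(z>0)&(abs(Pt[...,1])<.012)&(abs(Pt[...,0])<.02)&(Pt[...,2]>-.08)&(Pt[...,2]<.04)
q=Pt[m];print("n",len(q))
t=q[q[:,2]<np.percentile(q[:,2],3)+.003]
print("top face (tool, mm): z",np.median(t[:,2])*1000,"x",t[:,0].min()*1000,t[:,0].max()*1000,"y",t[:,1].min()*1000,t[:,1].max()*1000,"rect",cv2.minAreaRect((t[:,:2]*1000).astype(np.float32)))
A=np.c_[t[:,:2],np.ones(len(t))];print("plane slope x,y",np.linalg.lstsq(A,t[:,2],rcond=None)[0])
fr=q[q[:,0]>np.median(q[:,0])]
E
python3 held.py w10
```

```text
{'clock': np.float64(15.65), 'joints': array([ 0.0786,  0.2869,  0.2709,  1.9684, -0.0975,  0.8957,  1.2954]), 'tcp_pos': array([ 0.4814, -0.2163,  0.1878]), 'orientation': array([1.0396e+00, 2.9616e+00, 4.0000e-04]), 'contact_force': array([-0.3873,  0.4114, -0.5206]), 'moment': array([ 0.0103, -0.0092, -0.0491]), 'grip_width': np.float64(0.0137)}
jaw 51.315763039983985 toolz [ 2.7e-03 -7.0e-04 -1.0e+00]
n 8055
top face (tool, mm): z -78.34733374767015 x 9.879426645030554 18.65772328711785 y -11.970672251796064 11.973597771252908 rect ((14.221714973449707, 0.06465339660644531), (23.939170837402344, 8.525594711303711), 88.82344055175781)
plane slope x,y [ 0.01858145 -0.00229484 -0.07851884]
```

View pics/w10.png

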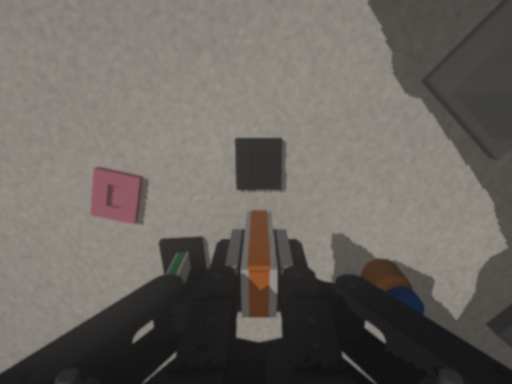

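View pics/w10_s.png

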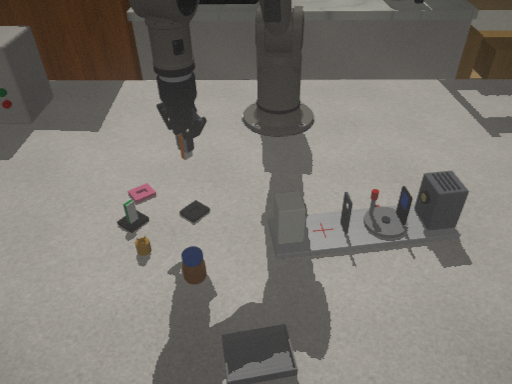

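```bash
cat > heldm.py <<'E'
import sys
from h import *
f=dict(np.load(sys.argv[1]+".npz"));T=f["T_tool_cam"];z=f["range_z"];v,u=np.mgrid[:384,:512]
Pt=np.stack([(u-f["cx"])/f["fx"]*z,(v-f["cy"])/f["fy"]*z,z],-1)@T[:3,:3].T+T[:3,3]
m=(z>0)&(abs(Pt[...,1])<.010)&(Pt[...,0]<.011)&(Pt[...,0]>-.016)&(Pt[...,2]>-.052)&(Pt[...,2]<-.034)
q=Pt[m];print("top n",len(q),np.median(q[:,2])*1e3,q.min(0)*1e3,q.max(0)*1e3)
print(cv2.minAreaRect((q[:,:2]*1e3).astype(np.float32)))
A=np.c_[q[:,:2],np.ones(len(q))];print("slope xy deg",np.degrees(np.linalg.lstsq(A,q[:,2],rcond=None)[0][:2]))
# front clear face, +x
m=(z>0)&(abs(Pt[...,1])<.006)&(Pt[...,0]<.02)&(Pt[...,0]>.008)&(Pt[...,2]>-.036)&(Pt[...,2]<.016)
q=Pt[m];print("front",len(q));
A=np.c_[q[:,1:],np.ones(len(q))];c=np.linalg.lstsq(A,q[:,0],rcond=None)[0];print("x=",c[2]*1e3,"slope y,z deg",np.degrees(c[:2]),"z range",q[:,2].min()*1e3,q[:,2].max()*1e3)
E
python3 heldm.py w10
```

```text
top n 2392 -41.16641894528299 [-11.75739451  -9.99054455 -51.98814123] [ 10.99895935   9.7305859  -34.16892121]
((-0.36603260040283203, -0.15948009490966797), (22.842716217041016, 19.535297393798828), 0.6645866632461548)
slope xy deg [ 3.86652671 -0.10562871]
front 1257
x= 12.71300070856988 slope y,z deg [-1.53719712 -0.02154322] z range -35.949563715331934 15.96253499040462
```

Run:
```python
from h import *
for n in("w5","w6","top0","scene0","top1"):
    f=dict(np.load(n+".npz"));P=pts(f);z=P[...,2];h=cv2.cvtColor(f["frame"],cv2.COLOR_BGR2HSV)
    m=((h[...,0]<8)|(h[...,0]>170))&(h[...,1]>60)&(np.hypot(P[...,0]-.5565,P[...,1]-.0944)<.035)&(f["range_z"]>0)&(z<.03)
    q=P[m][:,:2]*1e3
    th=np.radians(9.1);X=np.array([np.cos(th),np.sin(th)]);Y=np.array([-np.sin(th),np.cos(th)])
    d=q-[556.5,94.4];a=d@X;b=d@Y
    arm1=abs(a)<4;arm2=abs(b)<4
    # arm along Y: constant a ; arm along X: const b
    ca=np.median(a[(abs(a)<4)&(abs(b)>5)]);cb=np.median(b[(abs(b)<4)&(abs(a)>5)])
    print(n,m.sum(),"cross offs bench x,y",ca,cb,"ranges",a.min(),a.max(),b.min(),b.max(),np.median(z[m]))
```

```text
w5 635 cross offs bench x,y -0.1218479273676604 0.12312757740897098 ranges -25.12888134491086 24.881956012283702 -24.655325046731612 25.197089416515478 0.015677112915892466
w6 224 cross offs bench x,y 0.14265682041778993 0.16073189856022804 ranges -24.41580973129774 24.975564998470762 -24.568647111397393 24.280077209079177 0.015607076662193159
top0 37 cross offs bench x,y -0.3982444929587384 0.6279801715877974 ranges -24.123379341001346 24.601821677278096 -22.90788249040695 22.937554192783736 0.014944086163240833
scene0 44 cross offs bench x,y 0.7379953985217439 0.11184527610258474 ranges -20.273189249356196 26.111202619941515 -21.902972002836208 23.882149802773085 0.016463304606130547
top1 36 cross offs bench x,y -0.09638288364256897 0.6328635430601096 ranges -23.888036102040925 25.410721140055927 -22.4558026692366 23.123654954408604 0.01481112582450983
```

drive_tool(commands=[{"tx": 0.1, "ty": 0.4, "tz": 0, "rx": 0, "ry": 0, "rz": -0.26, "grip": 1}, {"tx": 0.19, "ty": 0.8, "tz": 0, "rx": 0, "ry": 0, "rz": -0.26, "grip": 1}, {"tx": 0.19, "ty": 0.8, "tz": 0, "rx": 0, "ry": 0, "rz": -0.26, "grip": 1}, {"tx": 0.19, "ty": 0.8, "tz": 0, "rx": 0, "ry": 0, "rz": -0.26, "grip": 1}, {"tx": 0.19, "ty": 0.8, "tz": 0, "rx": 0, "ry": 0, "rz": -0.26, "grip": 1}, {"tx": 0.19, "ty": 0.8, "tz": 0, "rx": 0, "ry": 0, "rz": -0.26, "grip": 1}, {"tx": 0.19, "ty": 0.8, "tz": 0, "rx": 0, "ry": 0, "rz": -0.26, "grip": 1}, {"tx": 0.19, "ty": 0.8, "tz": 0, "rx": 0, "ry": 0, "rz": -0.26, "grip": 1}, {"tx": 0.19, "ty": 0.8, "tz": 0, "rx": 0, "ry": 0, "rz": -0.26, "grip": 1}, {"tx": 0.19, "ty": 0.8, "tz": 0, "rx": 0, "ry": 0, "rz": -0.26, "grip": 1}])

```text
clock: 17.05
tcp_pos: [0.5162, -0.0634, 0.1855]
orientation: [-1.56, -2.726, 0.001]
contact_force: [-0.4, 0.2, -1.3]
grip_width: 0.0136
```

drive_tool(commands=[{"tx": 0.19, "ty": 0.8, "tz": 0, "rx": 0, "ry": 0, "rz": -0.26, "grip": 1}, {"tx": 0.19, "ty": 0.8, "tz": 0, "rx": 0, "ry": 0, "rz": -0.26, "grip": 1}, {"tx": 0.19, "ty": 0.8, "tz": 0, "rx": 0, "ry": 0, "rz": -0.26, "grip": 1}, {"tx": 0.19, "ty": 0.8, "tz": 0, "rx": 0, "ry": 0, "rz": -0.26, "grip": 1}, {"tx": 0.19, "ty": 0.8, "tz": 0, "rx": 0, "ry": 0, "rz": -0.26, "grip": 1}, {"tx": 0.19, "ty": 0.8, "tz": 0, "rx": 0, "ry": 0, "rz": -0.26, "grip": 1}, {"tx": 0.19, "ty": 0.8, "tz": 0, "rx": 0, "ry": 0, "rz": -0.26, "grip": 1}, {"tx": 0.19, "ty": 0.8, "tz": 0, "rx": 0, "ry": 0, "rz": -0.26, "grip": 1}, {"tx": 0.19, "ty": 0.5, "tz": 0, "rx": 0, "ry": 0, "rz": -0.26, "grip": 1}, {"tx": 0.1, "ty": 0.3, "tz": 0, "rx": 0, "ry": 0, "rz": -0.26, "grip": 1}])

```text
clock: 18.3
tcp_pos: [0.5525, 0.0807, 0.1853]
orientation: [-2.025, -2.4, 0.002]
contact_force: [0.4, -0.3, -0.5]
grip_width: 0.0134
```

drive_tool(commands=[{"tx": 0, "ty": 0, "tz": 0, "rx": 0, "ry": 0, "rz": 0, "grip": 1}, {"tx": 0, "ty": 0, "tz": 0, "rx": 0, "ry": 0, "rz": 0, "grip": 1}])

```text
clock: 18.55
tcp_pos: [0.5525, 0.0796, 0.1858]
orientation: [-2.025, -2.402, 0.002]
contact_force: [-0.7, -0.1, 0.7]
grip_width: 0.0136
```

```bash
python3 held.py w11 | head -2; python3 heldm.py w11
```

```text
{'clock': np.float64(18.55), 'joints': array([-0.4772,  0.3414,  0.2763,  1.8991, -0.1149,  0.9174,  0.0239]), 'tcp_pos': array([0.5525, 0.0796, 0.1858]), 'orientation': array([-2.0247e+00, -2.4016e+00,  1.6000e-03]), 'contact_force': array([-0.6973, -0.0688,  0.6603]), 'moment': array([ 0.016 ,  0.0092, -0.0521]), 'grip_width': np.float64(0.0136)}
jaw 9.734896103588644 toolz [-1.e-03 -5.e-04 -1.e+00]
top n 2472 -41.09973308225363 [-12.20133146  -9.98588837 -51.94297713] [ 10.9988933    9.98843387 -34.37075867]
((-0.6019868850708008, 0.008751869201660156), (19.973094940185547, 23.19465446472168), 89.9594955444336)
slope xy deg [4.42819584 0.01356398]
front 1246
x= 12.294804835749664 slope y,z deg [-2.17006049 -0.06610263] z range -35.93977721425766 15.922395606998235
```

View pics/w11.png

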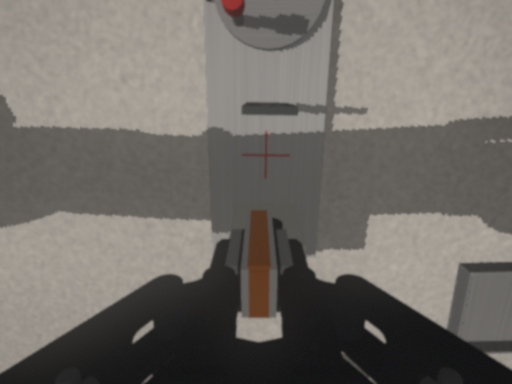

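drive_tool(commands=[{"tx": 0.1, "ty": 0.36, "tz": 0, "rx": 0, "ry": 0, "rz": -0.08, "grip": 1}, {"tx": 0.1, "ty": 0.36, "tz": -0.2, "rx": 0, "ry": 0, "rz": 0, "grip": 1}, {"tx": 0, "ty": 0, "tz": -0.4, "rx": 0, "ry": 0, "rz": 0, "grip": 1}, {"tx": 0, "ty": 0, "tz": -0.5, "rx": 0, "ry": 0, "rz": 0, "grip": 1}, {"tx": 0, "ty": 0, "tz": -0.5, "rx": 0, "ry": 0, "rz": 0, "grip": 1}, {"tx": 0, "ty": 0, "tz": 0, "rx": 0, "ry": 0, "rz": 0, "grip": 1}])

```text
clock: 19.45
tcp_pos: [0.5561, 0.094, 0.1531]
orientation: [-2.038, -2.389, 0.003]
contact_force: [0.5, 0.1, -0.3]
grip_width: 0.0137
```

drive_tool(commands=[{"tx": 0.02, "ty": 0, "tz": -0.5, "rx": 0, "ry": 0, "rz": 0, "grip": 1}, {"tx": 0, "ty": 0, "tz": -0.6, "rx": 0, "ry": 0, "rz": 0, "grip": 1}, {"tx": 0, "ty": 0, "tz": -0.6, "rx": 0, "ry": 0, "rz": 0, "grip": 1}, {"tx": 0, "ty": 0, "tz": -0.6, "rx": 0, "ry": 0, "rz": 0, "grip": 1}, {"tx": 0, "ty": 0, "tz": -0.6, "rx": 0, "ry": 0, "rz": 0, "grip": 1}, {"tx": 0, "ty": 0, "tz": -0.6, "rx": 0, "ry": 0, "rz": 0, "grip": 1}, {"tx": 0, "ty": 0, "tz": -0.45, "rx": 0, "ry": 0, "rz": 0, "grip": 1}, {"tx": 0, "ty": 0, "tz": 0, "rx": 0, "ry": 0, "rz": 0, "grip": 1}, {"tx": 0, "ty": 0, "tz": 0, "rx": 0, "ry": 0, "rz": 0, "grip": 1}])

```text
clock: 20.58
tcp_pos: [0.5576, 0.0945, 0.0756]
orientation: [2.039, 2.39, 0.001]
contact_force: [0.1, 0.5, -0.2]
grip_width: 0.0138
```

```bash
python3 held.py w12 | head -2; python3 heldm.py w12
python3 - <<'E'
import cv2
b=cv2.imread("pics/w12_s.png");cv2.imwrite("pics/w12_sc.png",cv2.resize(b[120:280,240:480],None,fx=3.3,fy=3.3,interpolation=cv2.INTER_CUBIC))
b=cv2.imread("pics/w12_t.png");cv2.imwrite("pics/w12_tc.png",cv2.resize(b[130:250,80:280],None,fx=4,fy=4,interpolation=cv2.INTER_CUBIC))
E
```

```text
{'clock': np.float64(20.575), 'joints': array([-0.4585,  0.5045,  0.2321,  1.9589, -0.1742,  0.6966,  0.038 ]), 'tcp_pos': array([0.5576, 0.0945, 0.0756]), 'orientation': array([2.0386e+00, 2.3900e+00, 7.0000e-04]), 'contact_force': array([ 0.0923,  0.5198, -0.2412]), 'moment': array([ 0.0058, -0.0076, -0.0473]), 'grip_width': np.float64(0.0138)}
jaw 9.072228404045914 toolz [ 5.e-04  1.e-04 -1.e+00]
top n 2462 -41.09293680360524 [-12.49004771  -9.97946957 -51.96736069] [ 10.99608343   9.94022308 -34.03479685]
((-0.7354087829589844, -0.004477500915527344), (19.91810417175293, 23.482534408569336), 89.9188232421875)
slope xy deg [ 4.21177986 -0.03737604]
front 1236
x= 12.31239323910156 slope y,z deg [-2.35649915 -0.02965045] z range -35.89571689383063 15.988437802364281
```

View pics/w12.png

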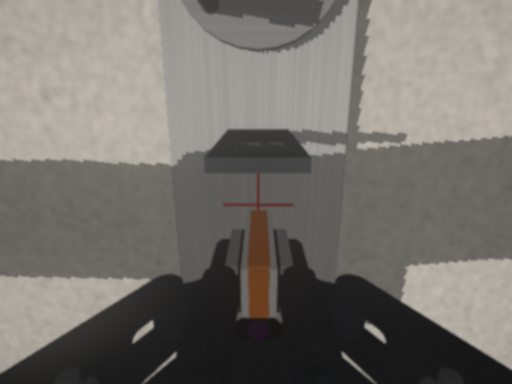

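View pics/w12_sc.png

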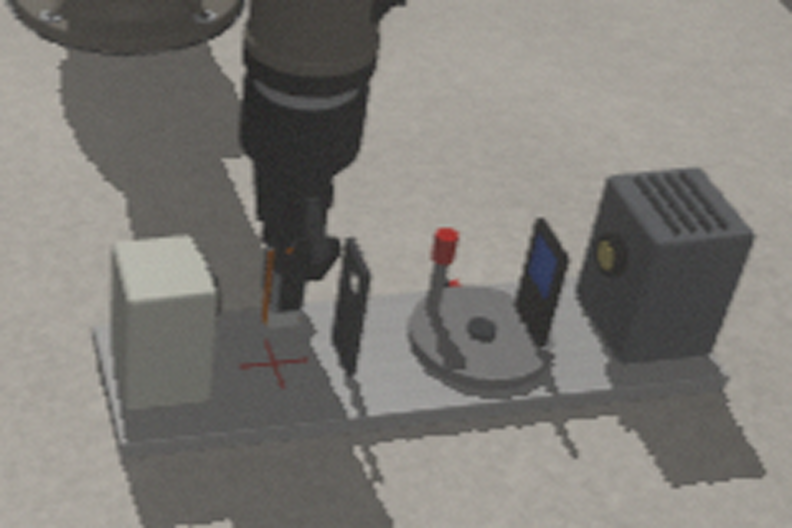

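View pics/w12_tc.png

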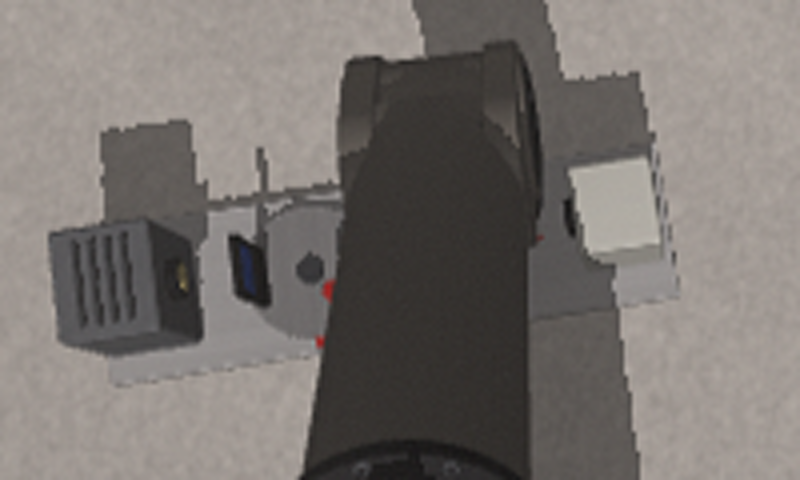

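drive_tool(commands=[{"tx": -0.03, "ty": -0.02, "tz": -0.07, "rx": 0, "ry": 0, "rz": 0, "grip": 1}, {"tx": 0, "ty": 0, "tz": 0, "rx": 0, "ry": 0, "rz": 0, "grip": 1}])

```text
clock: 20.98
tcp_pos: [0.5566, 0.094, 0.0739]
orientation: [-2.039, -2.39, 0.0]
contact_force: [0.3, 0.0, -0.4]
grip_width: 0.0136
```

drive_tool(commands=[{"tx": 0, "ty": 0, "tz": 0, "rx": 0, "ry": 0, "rz": 0, "grip": 1}])

```text
clock: 21.1
tcp_pos: [0.5567, 0.094, 0.0739]
orientation: [2.039, 2.39, 0.0]
contact_force: [0.1, -0.4, -0.7]
grip_width: 0.0139
```

drive_tool(commands=[{"tx": 0, "ty": 0, "tz": 0, "rx": 0, "ry": 0, "rz": 0, "grip": 1}])

```text
clock: 21.22
tcp_pos: [0.5567, 0.0941, 0.0739]
orientation: [2.039, 2.39, 0.0]
contact_force: [0.0, -0.3, -1.1]
grip_width: 0.014
```

drive_tool(commands=[{"tx": 0, "ty": 0, "tz": 0, "rx": 0, "ry": 0, "rz": 0, "grip": 1}])

```text
clock: 21.35
tcp_pos: [0.5567, 0.0941, 0.0739]
orientation: [2.039, 2.39, 0.0]
contact_force: [0.4, -1.0, -1.0]
grip_width: 0.0136
```

```bash
python3 held.py w13 | head -2; python3 heldm.py w13;python3 - <<'E'
from h import *
# turntable check: filter face & knob from wrist w6 and scene
th=np.radians(9.1);X=np.array([np.cos(th),np.sin(th)]);Y=np.array([-np.sin(th),np.cos(th)])
ax=np.array([546.9,153.6])+90*Y
for n in("w6","w13_s","w13_t"):
    f=dict(np.load(n+".npz"));P=pts(f)*1e3;h=cv2.cvtColor(f["frame"],cv2.COLOR_BGR2HSV)
    near=(f["range_z"]>0)&(np.hypot(P[...,0]-ax[0],P[...,1]-ax[1])<65)
    b=near&(h[...,0]>105)&(h[...,0]<130)&(h[...,1]>120)&(P[...,2]<110)
    d=P[b][:,:2]-ax;print(n,"blue",b.sum(),np.mean(d@X),np.mean(d@Y),"slope",np.polyfit(d@X,d@Y,1))
# scene cross-check of cell
f=dict(np.load("w13_s.npz"));P=pts(f)*1e3;h=cv2.cvtColor(f["frame"],cv2.COLOR_BGR2HSV)
m=(h[...,0]>6)&(h[...,0]<18)&(h[...,1]>130)&(np.hypot(P[...,0]-556,P[...,1]-94)<40)
d=P[m]-[556.5,94.5,0];print("cell px",m.sum(),"bx",np.percentile(d[:,:2]@X,[5,50,95]),"by",np.percentile(d[:,:2]@Y,[5,50,95]),"z",np.percentile(d[:,2],[5,95]))
E
```

```text
{'clock': np.float64(21.35), 'joints': array([-0.4576,  0.506 ,  0.2313,  1.9614, -0.1749,  0.693 ,  0.0391]), 'tcp_pos': array([0.5567, 0.0941, 0.0739]), 'orientation': array([2.0387e+00, 2.3902e+00, 1.0000e-04]), 'contact_force': array([ 0.3696, -0.9561, -1.0171]), 'moment': array([-0.0469,  0.0069,  0.0224]), 'grip_width': np.float64(0.0136)}
jaw 9.075612358311147 toolz [ 1.e-04  0.e+00 -1.e+00]
top n 2466 -41.10615158680259 [-12.02035708  -9.97761346 -51.99860439] [ 10.99715954   9.95516204 -34.04916613]
((-0.4879941940307617, -0.10100650787353516), (23.021310806274414, 19.892330169677734), 0.5547102689743042)
slope xy deg [4.21208224 0.04117797]
front 1244
x= 12.307169231212583 slope y,z deg [-2.30872212 -0.00355771] z range -35.944643265248835 15.98271515569083
w6 blue 4 -4.774062892167409 34.709660139474565 slope [2.35950630e-03 3.47209246e+01]
w13_s blue 2 7.222869420073404 34.227914196633705 slope [-0.43935635 37.40132777]
w13_t blue 1 13.738729426498786 35.004843216256816 slope [ 1.27394762 17.50242161]
cell px 13 bx [0.16329249 3.80247464 6.27234079] by [-11.81158836 -11.38810961  -5.51623352] z [ 77.65807946 115.84305395]<stdin>:9: RankWarning: Polyfit may be poorly conditioned
```

Run:
```python
from h import *
th=np.radians(9.1);X=np.array([np.cos(th),np.sin(th)]);Y=np.array([-np.sin(th),np.cos(th)])
ax=np.array([546.9,153.6])+90*Y
for n in("w6","top1","scene1","w13_t","w13_s"):
    f=dict(np.load(n+".npz"));P=pts(f)*1e3;z=P[...,2]
    d=P[...,:2]-ax;a=d@X;b=d@Y
    m=(f["range_z"]>0)&(abs(a)<30)&(b>22)&(b<50)&(z>30)&(z<112)
    q=np.c_[a[m],b[m]]; 
    if len(q)<10: print(n,len(q));continue
    mm=abs(q[:,1]-np.median(q[:,1]))<4; p=np.polyfit(q[mm,0],q[mm,1],1)
    print(n,len(q),"face slope deg",np.degrees(np.arctan(p[0])),"b",p[1],"a range",np.percentile(q[:,0],[1,99]))
    k=(f["range_z"]>0)&(z>86)&(z<102)&(a<-10)&(b<-10)&(np.hypot(a,b)<55)
    if k.sum()>5: kk=np.array([a[k].mean(),b[k].mean()]);print("  knob",k.sum(),kk,"angle",np.degrees(np.arctan2(kk[1],kk[0]))+360)
    h=cv2.cvtColor(f["frame"],cv2.COLOR_BGR2HSV)
    l=((h[...,0]<8)|(h[...,0]>170))&(h[...,1]>120)&(f["range_z"]>0)&(z<40)&(np.hypot(a,b)<62)
    if l.any(): print("  lug",l.sum(),a[l].mean(),b[l].mean())
```

```text
w6 1576 face slope deg -0.10200069913935096 b 34.0274069973956 a range [-21.26278339  22.38926932]
  knob 313 [-27.12265801 -27.72481027] angle 225.62900619095504
  lug 28 -53.06500499530025 -0.4810710721029991
top1 0
scene1 373 face slope deg 0.7017421366453934 b 33.888520397103406 a range [-20.90888822  24.91702921]
  knob 51 [-22.39719312 -28.32908653] angle 231.66983305732126
  lug 4 -51.10700133834076 -1.372522136661115
w13_t 135 face slope deg -0.6157695101264324 b 34.68110595979962 a range [-22.11275563  21.33432291]
  knob 13 [-26.03569677 -23.79745193] angle 222.42830114638173
  lug 6 -52.75659289444198 1.0847681770702595
w13_s 374 face slope deg 0.7713856910635771 b 33.85070224809537 a range [-19.7799398   25.68740594]
  knob 48 [-22.35488535 -28.46524409] angle 231.85604693974673
  lug 4 -51.19449563914142 -1.3232691036015811
```

```bash
python3 -c "
from bench import workorder
print(workorder.hand_in())"
```

```text
the job is handed in; nothing more can be done
None
```

I turned the filter turntable home, and I am holding the amber cell upright in the light path over the red cross. The job was handed in at about 21 s of the 51 s allowed.

**Turntable:** I pinched the red knob from above and swung it about 87° anticlockwise. At the stop the push force rose from about 8 N to about 15 N along the push without any further movement. Afterwards the lug was touching the pin, and the wrist camera measured the filter square to the beam within 0.1°. The top and scene views gave ±0.6–0.8° on coarser data.

**Amber cell:** I gripped it on the two white faces at 25 N and lifted it straight out of its holder. The tool stands vertical, and the jaws are within about 0.1° of square across the beam. By my measurements:

| Check | Result |
|---|---|
| Middle of the cell to the sample point, sideways | within about 0.5 mm |
| Height of the cell's middle | 85 mm |
| Drift over the last four readings | about 0.1 mm |

**Checks that disagreed:**
- The scene camera sits 2–4 mm off in x and about 1.5 mm in z from the other two, so I used the wrist and top cameras. Those two agreed on the red cross within about 0.5 mm.
- A depth fit on the cell's narrow amber face suggested a 2.3° yaw against the jaws. The edges in the wrist picture look straight, so I took this as noise.
- A last attempt to locate the held cell in the scene view had too few pixels to be useful.

I did not touch the green cell, jar or brass weight.

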